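# Wedge the sensor carriage off its rest pins

## Robot

A 6-joint arm with a two-finger parallel gripper is mounted at the origin on the work surface. World frame = base frame: x ahead of the robot, y to its left, z up, the work surface at z = 0. Lengths are in mm, angles in rad, forces in N, time in s.
With the tool pointing down it reaches from about 400 to 925 mm from the base axis. Payload 12.5 kg.
Tool frame: the origin (TCP) lies midway between the tips of the shut fingers; the grasp point (between the pads) lies 19 mm behind it (env.grip_depth is the distance from the TCP to the grasp point, in mm); z points along the fingers, y is the line along which they close (so a half turn about z gives the same grasp; the last joint's range is limited). The gripper opens to 95 mm and grips with 3 to 60 N. Pads are 20 mm wide; open, the fingers measure 119 mm over their backs; the gripper's body (75 mm by 180 mm) begins 59 mm behind the grasp point.
Start: joints at [1.015, 0.491, 1.559, -0, 1.092, -0.106], TCP at [271.728, 562.86, 214.661] pointing down, gripper open.
Joint ranges: [-3.1, 3.1], [-0.84, 2.19], [0.05, 2.79], [-1.13, 4.28], [0.06, 2.93], [-2.69, 2.69]. Speed limits (rad/s): [2.22, 2.22, 2.79, 3.14, 3.14, 3.14].

## Interface

Orientations are given as [roll, pitch, yaw] about the fixed x, y, z axes, in that order (R = Rz(yaw) Ry(pitch) Rx(roll)).
In Python, from cell import monitor, viewer, order, env gives the robot as it stands.
- The arm moves only by the tool move_arm, never from a script. Its argument "moves" is one flat list of numbers, 4 for each row, row after row: the shift along the tool's x, y, z normalised to -1 to 1, where 1 is 0.15 m, then the turn about the tool's z normalised to -1 to 1, where 1 is pi/2 rad. A call has 1 to 10 rows; each row shifts and turns the commanded pose from where the row before left it, along the tool's axes as they then stand; what a row does not reach is not made up. A row lasts 1/8 s, in which the tool goes at most 62.5 mm and 10.7 degrees, less where a joint would pass 70% of its speed; a pose out of reach is approached as far as the arm can. A call with a number of a shift or a turn outside -1 to 1 is refused whole. A call with a gripper value outside its range is refused whole. "claw" is the finger opening in mm, from 0 to 95.1, set as the call begins (left out, the last holds). The fingers move at their own pace and stop on an object; the grip force is fixed at half the most. Time passes only in rows, so rows that do not move let the fingers close. It gives the time, the measured TCP pose, the force, the opening and the grip force at its end, in the units of the state.
- monitor.state(): the state, without advancing time (a new reading comes with each control period).
- viewer.read_camera(name): name is "scene" or "top" or "wrist"; returns the picture (480x640x3 uint8, red, green, blue); there is no depth.
- viewer.camera_info(name): a dict with "K" (3x3 intrinsics, pixels), "dist_coeffs" ([k1, k2, p1, p2, k3] as OpenCV has them; the pictures are not rectified), "camera_from_world" (4x4, takes a point from world to camera coordinates). Camera axes: x right, y down, z forward; pixel columns grow to the right and rows downward; lengths in mm; the calibration is good to about 2 mm. A picture is of the moment at which its call begins: read the wrist's pose just before it. camera_info takes no time and is no camera call; for the wrist camera it gives the pose at the moment of the call.
- order.job_done(): hands the job in; it is judged then, once.
The state is a dict: "t": time; "joints": joint angles; "qvel": joint speeds; "tau": joint torques, N m; "eef_pos": TCP position; "tcp_rot": TCP orientation; "ft_force": force on the tool from outside, world axes, zero at the start; "moment": the same for the moment, N m; "opening": opening from 0.0 (shut) to 1.0 (fully open); "grip_force": force on a finger pad.
Only numpy, scipy, OpenCV 4.12 (cv2) and the standard library are available. Lean on these libraries where they do the work, as an engineer would, in place of code of your own. Each camera call takes 0.05 s, during which the arm holds its last target. There are 200 camera calls.

## Task

Slide the clear guard of the test fixture all the way open by its knob, then take the tapered levelling wedge and push it, thin edge first and lying flat on the base plate, under the front edge of the sensor carriage until the carriage has just lifted off its rest pins (about 3 mm, certainly no more than 6). Do not touch the carriage with the robot, and leave the bar and the other loose things where they are. Finish still gripping the wedge in place, with the carriage held up on it.

Things in the scene. Friction and masses are not known exactly. Their poses are not given: they have to be found in the camera images.
- fixture: Fixed aluminium base plate, 8 mm thick. Origin on the bench below the middle of the carriage's front lower edge; x is the direction in which the wedge is pushed in under the carriage, y left along the guard's groove, z up. In front is a bare apron: x -200 to 0 mm, y -55 to 55. Rear part: x to 130, y -70 to 130. Two guide posts 12 mm thick at x 50, y +-56, 121 mm high
- entry (a point): Point on the plate's top face (8 mm over the bench) straight below the middle of the carriage's front lower edge, same axes as the fixture. Groove end stops, 28 mm high, stand at x -20, y -49 and y 126 mm from it
- carriage_edge (a point): Middle of the front lower edge of the carriage, a deck with a round steel sensor clamped on it: 100 mm along x, 84 wide, 14 thick, 66 tall to the sensor's top, 84 with its shaft. About 0.6 kg; it moves only straight up and down. Axes as the fixture. It rests on four pins 10 mm tall, 8 mm across, at x 12 and 85, y +-31, its flat underside then 10 mm over the plate; the wedge goes between them
- carriage (a joint): Height of the carriage off its rest pins, in m: 0 resting, up to 0.020; it sinks back under its own weight
- guard (a joint): How far the guard is slid open along the fixture's +y, in m: 0 shut (it stands in the wedge's way), 0.080 fully open against its stop. Slight friction, no spring
- guard_knob (a point): Upper part of the guard's black upright knob, 14 mm across, 36 mm tall, from 47 to 83 mm over the bench (this point at 70 mm), same axes as the fixture. It stands mid-way on the top rail (10 mm thick) of the low clear guard, a panel 80 mm wide in the plane 20 mm in front of the carriage's edge
- wedge: Steel levelling wedge, 160 mm long, 26 wide, 0.25 kg, on the bench left or right of the fixture. Its tail is a block 60 long and 38 tall, gripped across the 26 mm width. Origin on the underside below the grip point, 20 mm from the rear end; x points to the thin edge, z up. The ramp is the forward 100 mm: thickness falls evenly from 23 mm to 3 mm at the thin edge (1 in 5)
- bar: Parallel steel bar, not to be used: same length, width and tail as the wedge, with the same origin and axes, but its forward 100 mm is 23 mm thick all along. It starts on the side of the fixture where the wedge is not; leave alone
- sensor_a: Loose spare round steel sensor, 38 mm in diameter, 49 mm tall, origin at the centre of its underside; leave alone
- sensor_b: Another one like sensor_a; leave alone
- board: Loose green circuit board 60 x 40 mm with a terminal block, 14 mm tall, origin at the centre of its underside; leave alone
- driver: Screwdriver lying on the bench, its length along its x, origin under it; leave alone
- wedge_edge (a point): Middle of the wedge's thin edge at its underside, 140 mm along x from the wedge's origin. The wedge fills the 10 mm gap when this edge is 35 mm past the carriage's front edge; each 5 mm more lifts the carriage 1 mm. Pushing takes about 5 to 15 N

How it is judged:
By the outcome, as a careful person would: the job done as asked, in the order asked, and still so for the second after the job is handed in, while the arm keeps its last pose, push and grip.
It also fails if it takes over 54 s, if anything falls off the work surface, if the arm or the gripper's body presses on something with over 40 N, if the wrist force passes 120 N, or if a joint passes its speed limit or range.

## Working session

There is one attempt and no reset: what is moved stays moved. The work goes in short steps, Python scripts to look and compute and a tool call to move; the robot and the scene stay as the last step left them, time stands still between calls to the robot, and variables do not carry over. Pictures are saved under pics/ and viewed, at most 10 in all, crops included, and the job is handed in when it is done.

Besides the shell and the picture viewer there is one more tool, called after "Call:" by a JSON object that holds its "method" and its "body", one argument or row to a line. move_arm: Moves the arm, as the interface text tells. Scaled input: -1 to 1 covers 0.15 m each way for a shift and pi/2 rad each way for a turn. Its arguments: {"type":"object","properties":{"moves":{"type":"array"},"claw":{"type":"number"}},"required":["moves"]}

```bash
mkdir -p pics; ls
cat > h.py <<'E'
import numpy as np, cv2
from cell import monitor, viewer, order, env
def ray(info,uv):
    K=np.array(info["K"],float);d=np.array(info["dist_coeffs"],float);T=np.array(info["camera_from_world"],float)
    p=cv2.undistortPoints(np.array(uv,float).reshape(-1,1,2),K,d).reshape(-1,2)
    D=np.c_[p,np.ones(len(p))]@T[:3,:3]; o=-T[:3,:3].T@T[:3,3]
    return o,D
def onz(info,uv,z):
    o,D=ray(info,uv); return o+D*((np.asarray(z)-o[2])/D[:,2]).reshape(-1,1)
def proj(info,P):
    T=np.array(info["camera_from_world"],float)
    r,_=cv2.Rodrigues(T[:3,:3])
    return cv2.projectPoints(np.array(P,float).reshape(-1,1,3),r,T[:3,3],np.array(info["K"],float),np.array(info["dist_coeffs"],float))[0].reshape(-1,2)
def snap(name,f):
    i=viewer.camera_info(name); im=viewer.read_camera(name); cv2.imwrite(f"pics/{f}.png",im[:,:,::-1]); return i,im
E
python3 - <<'E'
from h import *
for n in("scene","top"):
    i,im=snap(n,n+"0"); T=np.array(i["camera_from_world"]); print(n,-T[:3,:3].T@T[:3,3],T[:3,:3].round(2).tolist())
print(monitor.state())
E
```

```text
pics
scene [1182.21352676   41.57227702  953.4907695 ] [[-0.21, 0.98, 0.02], [0.77, 0.18, -0.61], [-0.59, -0.12, -0.8]]
top [ 374.40628025  -70.33076726 1520.15099345] [[0.02, -1.0, 0.0], [-0.99, -0.02, -0.11], [0.11, 0.0, -0.99]]
{'t': 0.1, 'joints': array([ 1.01535298e+00,  4.91473290e-01,  1.55937451e+00,  7.33188480e-06,
        1.09169015e+00, -1.05587611e-01]), 'qvel': array([ 0.00142245, -0.00101115, -0.00300975, -0.00129807, -0.00032244,
        0.00089265]), 'tau': array([ 2.10965103e-03, -6.13625908e+01, -2.58600730e+01,  6.93400344e-02,
        4.71233076e-02, -9.46708337e-05]), 'eef_pos': array([271.6342986 , 562.65714683, 214.1411515 ]), 'tcp_rot': array([-3.14065332e+00, -1.06092288e-04,  2.69173348e+00]), 'ft_force': array([-0.38863935,  0.06981115,  0.14995469]), 'moment': array([0.02612072, 0.02028988, 0.00956293]), 'grip_force': 0.0, 'opening': 1.0006688950770524}
```

View pics/top0.png

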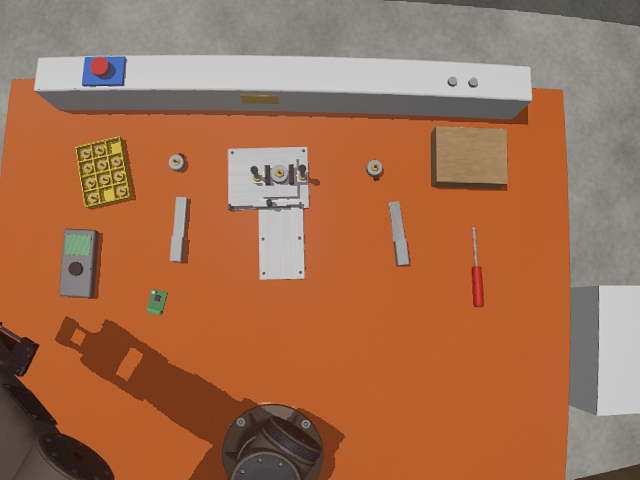

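View pics/scene0.png

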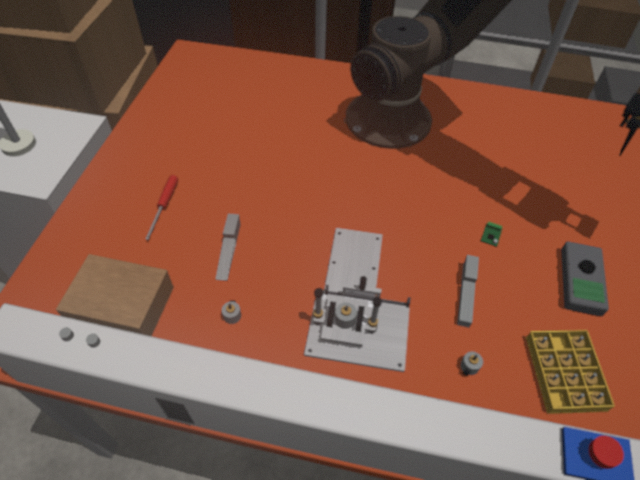

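The top view shows the fixture near (268,210), its apron pointing toward the robot. The two wedge/bar candidates are at (180,230) on the left and (399,233) on the right. In the scene view they are at (468,290) and (228,245). I'll zoom in to tell them apart.

Run:
```python
from h import *
s=cv2.imread("pics/scene0.png");t=cv2.imread("pics/top0.png")
c=lambda im,x,y,w,h,W,H:cv2.resize(im[y:y+h,x:x+w],(W,H),interpolation=cv2.INTER_CUBIC)
a=np.hstack([c(s,205,205,50,80,187,300),c(s,445,250,50,80,187,300),c(s,300,225,120,100,360,300)])
b=np.hstack([c(t,160,190,40,80,150,300),c(t,380,190,40,80,150,300),c(t,222,140,100,75,400,300)])
b=np.hstack([b,np.zeros((300,a.shape[1]-b.shape[1],3),np.uint8)])
cv2.imwrite("pics/z.png",np.vstack([a,b]))
# contours grey (low saturation) on top
i=viewer.camera_info("top")
hsv=cv2.cvtColor(t,cv2.COLOR_BGR2HSV)
m=((hsv[:,:,1]<90)&(hsv[:,:,2]>70)).astype(np.uint8)
cs,_=cv2.findContours(m,cv2.RETR_EXTERNAL,cv2.CHAIN_APPROX_NONE)
for k in cs:
    if cv2.contourArea(k)>200:
        r=cv2.minAreaRect(k); 
        if 120<r[0][1]<320 and 100<r[0][0]<450:
            bx=cv2.boxPoints(r); print(cv2.contourArea(k),bx.round(1).tolist(),onz(i,bx,8).round(0)[:,:2].tolist())
```

```text
240.0 [[147.10000610351562, 306.5], [151.6999969482422, 288.20001220703125], [166.5, 291.8999938964844], [161.89999389648438, 310.20001220703125]] [[350.0, 318.0], [396.0, 308.0], [388.0, 270.0], [342.0, 280.0]]
677.5 [[388.0, 202.10000610351562], [400.70001220703125, 200.5], [408.8999938964844, 263.79998779296875], [396.20001220703125, 265.3999938964844]] [[625.0, -273.0], [630.0, -305.0], [472.0, -326.0], [468.0, -295.0]]
735.5 [[169.10000610351562, 260.5], [174.3000030517578, 196.10000610351562], [187.5, 197.10000610351562], [182.3000030517578, 261.6000061035156]] [[465.0, 267.0], [627.0, 262.0], [625.0, 228.0], [464.0, 233.0]]
7917.0 [[228.0, 147.0], [308.0, 147.0], [308.0, 279.0], [228.0, 279.0]] [[756.0, 131.0], [760.0, -70.0], [429.0, -78.0], [424.0, 118.0]]
94891.0 [[-0.0, 0.0], [639.0, 0.0], [639.0, 479.0], [0.0, 479.0]] [[1189.0, 818.0], [1248.0, -1023.0], [-94.0, -970.0], [-122.0, 711.0]]
```

View pics/z.png

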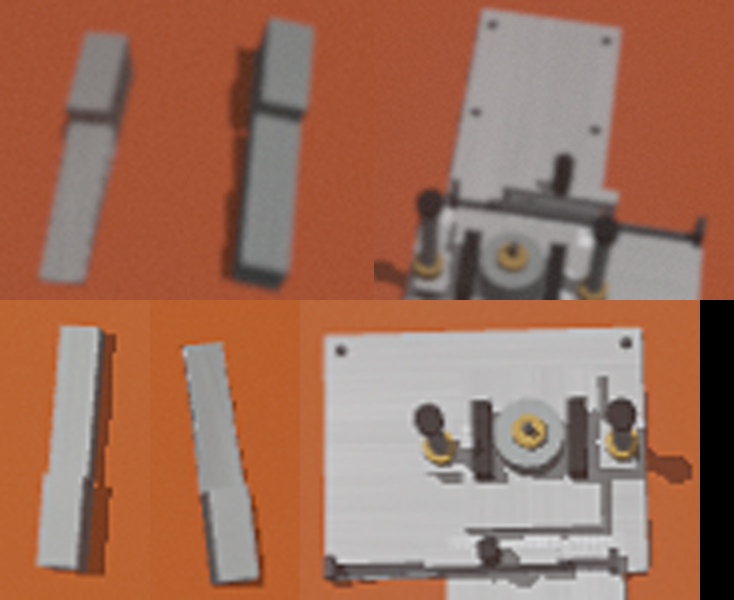

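The right-hand piece tapers to a thin edge, so it is the wedge, at scene (228,245) and top (399,233). The left-hand one has a blunt end, so it is the bar. The knob is at about top px (269,203), and the guard is shut. Next I'll fit the fixture frame.

Run:
```python
from h import *
t=cv2.imread("pics/top0.png");i=viewer.camera_info("top")
hsv=cv2.cvtColor(t,cv2.COLOR_BGR2HSV)
m=((hsv[:,:,1]<90)&(hsv[:,:,2]>110)).astype(np.uint8)*255
def edge(rows,side,sl):
    out=[]
    for r in rows:
        x=np.flatnonzero(m[r,sl[0]:sl[1]]); out.append([sl[0]+(x[0]-.5 if side==0 else x[-1]+.5),r])
    return out
def edgev(cols,side,sl):
    out=[]
    for c in cols:
        y=np.flatnonzero(m[sl[0]:sl[1],c]); out.append([c,sl[0]+(y[0]-.5 if side==0 else y[-1]+.5)])
    return out
P={}
for n,px in dict(apL=edge(range(216,274),0,(245,285)),apR=edge(range(216,274),1,(285,318)),apF=edgev(range(264,300),1,(230,300)),
  rearL=edge(range(152,200),0,(215,250)),rearR=edge(range(152,175),1,(285,330)),back=edgev(range(235,300),0,(135,170))).items():
    W=onz(i,px,8)[:,:2]; P[n]=W
W0={'apL':(1,55),'apR':(1,-55),'apF':(0,-200),'rearL':(1,130),'rearR':(1,-70),'back':(0,130)}
from scipy.optimize import least_squares
def f(p):
    c,s=np.cos(p[2]),np.sin(p[2]);o=[]
    for n,(a,v) in W0.items():
        d=P[n]-p[:2]; l=np.c_[c*d[:,0]+s*d[:,1],-s*d[:,0]+c*d[:,1]]; o.append((l[:,a]-v))
    return np.concatenate(o)
r=least_squares(f,[630,0,0],loss='huber',f_scale=1.);print(r.x)
k=0
for n in W0: L=len(P[n]); e=f(r.x)[k:k+L]; print(n,np.median(e).round(2),e.std().round(2)); k+=L
np.save("fx.npy",r.x)
# knob
c,s=np.cos(r.x[2]),np.sin(r.x[2]); 
print("knob px pred y=0:",proj(i,[[*(r.x[:2]+[-20*c,-20*s]),83],[*(r.x[:2]+[-20*c,-20*s]),47]]))
kn=onz(i,[[269.5,203]],78)[0,:2]-r.x[:2]; print("knob fx",c*kn[0]+s*kn[1],-s*kn[0]+c*kn[1])
# wedge
fr=onz(i,[[394.3,201.3]],3)[0];re=onz(i,[[402.5,264.6]],0)[0];d=fr-re;print("wedge",fr,re,np.hypot(*d[:2]),np.arctan2(d[1],d[0]),re+d*20/160)
```

```text
[ 6.28563847e+02 -4.14493046e+00  5.21648290e-02]
apL 0.6 0.76
apR -1.0 0.64
apF -0.77 0.72
rearL 0.59 0.31
rearR -0.74 0.7
back 0.47 0.82
knob px pred y=0: [[279.05036734 200.9573766 ]
 [279.65193543 203.36747229]]
knob fx -23.427542412014006 22.914541053763184
wedge [ 628.12929982 -289.54255609    3.        ] [ 470.32131515 -311.74681969    0.        ] 159.362446475419 0.1397866454897819 [ 4.90047313e+02 -3.08971287e+02  3.75000000e-01]
```

Run:
```python
from h import *
p=np.load("fx.npy");c,s=np.cos(p[2]),np.sin(p[2])
A=viewer.camera_info("top");B=viewer.camera_info("scene")
# knob cap: dark blobs, refined near guesses
for n,f,(x,y),w in(("t","top0",(269,203),7),("s","scene0",(363,280),9)):
    g=cv2.cvtColor(cv2.imread(f"pics/{f}.png"),cv2.COLOR_BGR2GRAY)[y-w:y+w+1,x-w:x+w+1]; print(g if n=="s" else g)
o1,d1=ray(A,[[269.3,202.8]]);o2,d2=ray(B,[[362.5,281]])
M=np.c_[d1[0],-d2[0]];k=np.linalg.lstsq(M,o2-o1,rcond=None)[0]
a=o1+k[0]*d1[0];b=o2+k[1]*d2[0];X=(a+b)/2;q=X[:2]-p[:2];print(a,b,"fx",c*q[0]+s*q[1],-s*q[0]+c*q[1],X[2])
```

```text
[[191 190 190 190 191 189 193 193 192 191 192 191 192 190 193]
 [193 139 103 106 106 106 110 112  88  82  80  80  81  78  80]
 [193 178 136 121 124 115 109 118 121 123 123 122 121 121 121]
 [203 204 208 210 209 163  92  76  77 117 131 131 131 132 134]
 [202 202 204 207 136  73  68  67  67 115 193 205 204 209 208]
 [198 205 200 180 107  72  75  74  69 123 196 205 203 209 201]
 [192 196 195 203 127  75  76  77  75  52 109 117 113 183 194]
 [192 190 192 197 131  79  76  77  71  54  77 116 118 114 182]
 [196 194 195 199 156  76  63  59  53  52  98 125 125 121 117]
 [197 196 197 199 204 119  53  55  58  54  99 123 122 121 118]
 [141 140 140 140 119  82  62  59  59  81  93  93  94  92  83]
 [ 74  72  71  74  75  79  78  82  81  82  74  76  75  76  75]
 [ 92  95  94  95  94  91  93 109 110 110 110 110 111 112 113]
 [131 132 135 135 132 131 134 135 122 133 135 134 124 124 124]
 [197 197 199 198 196 195 197 199 145 191 199 200 150 133 124]]
[[159 158 158 158 156 158 157 159 160 158 157 159 157 155 157 155 155 157
  159]
 [162 160 159 158 156 158 159 158 157 159 157 158 156 157 155 156 159 160
[... 824 characters left out ...]
160 160 158 146 119  75  49  44  47  49  74 117 147 156 160 160 159
  155]
 [149 145 149 145 134 105  66  48  42  44  53  84 119 149 159 160 157 158
  158]
 [126 118 122 119 107  86  57  45  45  47  58  92 132 149 159 160 161 157
  159]
 [121 105 104 101  88  68  47  45  41  47  62 103 141 154 157 160 158 158
  158]
 [129 113 101  92  84  62  48  45  41  47  71 110 144 157 161 161 159 160
  161]
 [127 116 100  96  86  74  53  46  42  54  84 122 151 159 160 162 161 161
  161]
 [103 103  94  91  92  84  64  53  52  60  92 125 149 157 161 161 160 161
  159]]
[605.86185872  18.55170557  69.09569581] [605.559897    21.46980569  69.22627473] fx -21.56237654179706 25.31440830360713 69.1609852705351
```

Call:
{"method": "move_arm", "body": {
  "moves": [0, 0, 0, -0.107, 0, 0, 0, -0.107, 0, 0, 0, -0.106, -0.17, -0.31, 0, 0, -0.17, -0.31, 0, 0, -0.17, -0.31, 0, 0, -0.17, -0.31, 0, 0, -0.17, -0.31, 0, 0, -0.17, -0.31, 0, 0, -0.17, -0.31, 0, 0],
  "claw": 50
}}

```text
t: 1.35
eef_pos: [467.8, 245.7, 214.5]
tcp_rot: [3.142, -0.0, -3.089]
ft_force: [0.3, 0.7, 0.7]
opening: 0.524
grip_force: 0.0
```

Call:
{"method": "move_arm", "body": {
  "moves": [-0.17, -0.31, 0, 0, -0.17, -0.31, 0, 0, -0.17, -0.31, 0, 0, -0.17, -0.31, 0, 0, -0.12, -0.2, 0, 0, 0, 0, 0, 0]
}}

```text
t: 2.1
eef_pos: [599.1, 35.9, 213.9]
tcp_rot: [3.142, -0.001, -3.092]
ft_force: [0.2, -0.1, -0.6]
opening: 0.524
grip_force: 0.0
```

```bash
cat >> h.py <<'E'
p=np.load("fx.npy");_c,_s=np.cos(p[2]),np.sin(p[2])
def fx(X): q=np.asarray(X)[...,:2]-p[:2]; return np.stack([_c*q[...,0]+_s*q[...,1],-_s*q[...,0]+_c*q[...,1]],-1)
def st():
    s=monitor.state(); e=s["eef_pos"]; print("t",s["t"],"pos",e.round(1),"fx",fx(e).round(1),"yaw-fx",(s["tcp_rot"][2]-p[2]+np.pi)%(2*np.pi)-np.pi,"rp",s["tcp_rot"][:2].round(3),"F",s["ft_force"].round(1),"open",round(s["opening"]*95.1,1),"grip",s["grip_force"])
E
python3 - <<'E'
from h import *
st(); i,im=snap("wrist","w1"); T=np.array(i["camera_from_world"]);print(-T[:3,:3].T@T[:3,3]); print(proj(i,[[607.3,18.8,83]]))
E
```

```text
t 2.1 pos [599.1  35.9 213.9] fx [-27.3  41.6] yaw-fx 3.139492281312588 rp [ 3.142e+00 -1.000e-03] F [ 0.2 -0.1 -0.6] open 49.8 grip 0.0
[527.51603104  32.18704768 385.25927299]
[[299.69852828 238.11502931]]
```

View pics/w1.png

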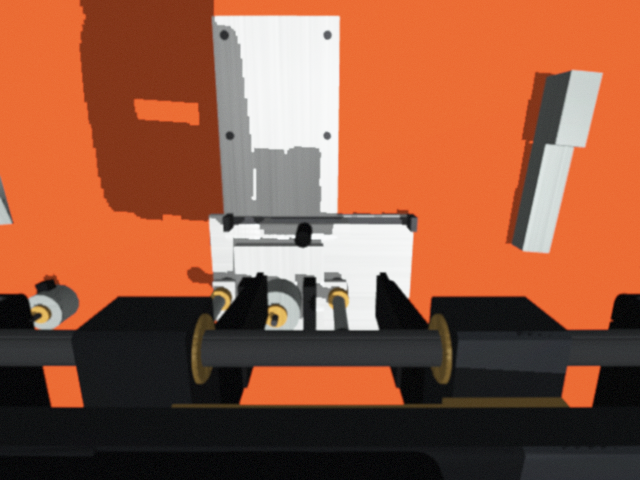

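The wrist view shows the knob at (304,234). That agrees with the prediction of (300,238) to within a few mm, so I'll descend around it.

Call:
{"method": "move_arm", "body": {
  "moves": [-0.047, -0.097, 0, 0, 0, 0, 0.25, 0, 0, 0, 0.25, 0, 0, 0, 0.25, 0, 0, 0, 0.2, 0, 0, 0, 0.105, 0, 0, 0, 0, 0]
}}

```text
t: 3.02
eef_pos: [606.1, 23.9, 55.9]
tcp_rot: [3.141, -0.001, -3.088]
ft_force: [-0.3, -0.4, 0.8]
opening: 0.527
grip_force: 0.0
```

Run:
```python
from h import *
st(); i,im=snap("wrist","w2")
```

```text
t 3.025 pos [606.1  23.9  55.9] fx [-21.   29.2] yaw-fx -3.14039892873873 rp [ 3.141e+00 -1.000e-03] F [-0.3 -0.4  0.8] open 50.1 grip 0.0
```

View pics/w2.png

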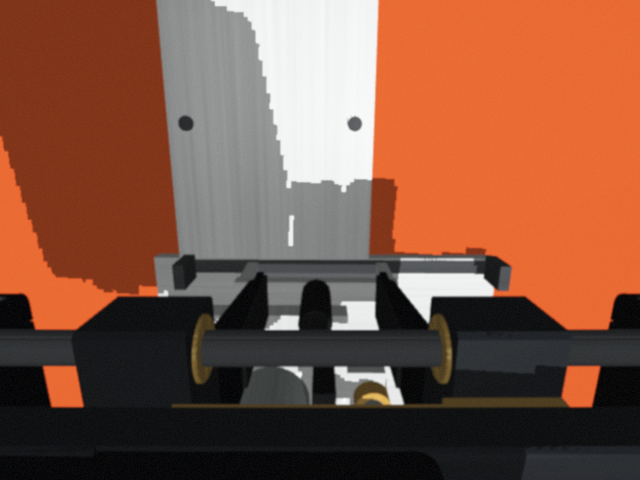

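The knob is between the fingers at (316,300). The guard is already slightly open, with the right-hand stop at (500,272). I'll grip the knob and slide it.

Call:
{"method": "move_arm", "body": {
  "moves": [0, 0, 0, 0, 0, 0, 0, 0, 0, 0, 0, 0, 0, 0, 0, 0],
  "claw": 0
}}

```text
t: 3.58
eef_pos: [606.4, 23.7, 56.6]
tcp_rot: [-3.142, 0.0, -3.089]
ft_force: [-0.7, -1.9, 1.4]
opening: 0.16
grip_force: 0.6
```

Call:
{"method": "move_arm", "body": {
  "moves": [0, 0.05, 0, 0, 0, 0.08, 0, 0, 0, 0.08, 0, 0, 0, 0.06, 0, 0, 0, 0.03, 0, 0, 0, 0, 0, 0]
}}

```text
t: 4.32
eef_pos: [604.1, 69.5, 56.6]
tcp_rot: [3.141, 0.001, -3.088]
ft_force: [1.4, 1.3, 4.8]
opening: 0.143
grip_force: 30.0
```

Run:
```python
from h import *
st()
```

```text
t 4.325 pos [604.1  69.5  56.6] fx [-20.6  74.8] yaw-fx -3.1404155140373375 rp [3.141e+00 1.000e-03] F [1.4 1.3 4.8] open 13.6 grip 30.000775158405304
```

Gripped, and the knob is at y=75. I'll go on in small steps to the stop.

Call:
{"method": "move_arm", "body": {
  "moves": [0, 0.02, 0, 0, 0, 0, 0, 0]
}}

```text
t: 4.58
eef_pos: [604.0, 72.1, 56.6]
tcp_rot: [3.141, 0.001, -3.089]
ft_force: [0.6, 1.0, 4.8]
opening: 0.141
grip_force: 30.0
```

Call:
{"method": "move_arm", "body": {
  "moves": [0, 0.015, 0, 0, 0, 0, 0, 0]
}}

```text
t: 4.82
eef_pos: [603.9, 74.2, 56.6]
tcp_rot: [3.141, 0.001, -3.089]
ft_force: [0.3, 0.5, 5.0]
opening: 0.141
grip_force: 30.0
```

Call:
{"method": "move_arm", "body": {
  "moves": [0, 0.015, 0, 0, 0, 0, 0, 0]
}}

```text
t: 5.08
eef_pos: [603.7, 76.3, 56.6]
tcp_rot: [-3.142, 0.001, -3.089]
ft_force: [1.6, -1.4, 5.3]
opening: 0.143
grip_force: 30.0
```

Run:
```python
from h import *
st()
```

```text
t 5.075 pos [603.7  76.3  56.6] fx [-20.6  81.6] yaw-fx -3.140828936290942 rp [-3.142e+00  1.000e-03] F [ 1.6 -1.4  5.3] open 13.6 grip 30.00085562467575
```

Call:
{"method": "move_arm", "body": {
  "moves": [0, 0.015, 0, 0, 0, 0, 0, 0]
}}

```text
t: 5.32
eef_pos: [603.7, 76.6, 56.6]
tcp_rot: [-3.139, 0.001, -3.088]
ft_force: [1.1, -16.3, 4.5]
opening: 0.14
grip_force: 30.0
```

Call:
{"method": "move_arm", "body": {
  "moves": [0, 0.015, 0, 0, 0, 0, 0, 0]
}}

```text
t: 5.58
eef_pos: [603.8, 76.8, 56.6]
tcp_rot: [-3.137, 0.0, -3.088]
ft_force: [1.6, -29.8, 5.0]
opening: 0.145
grip_force: 30.0
```

The guard is against its stop: it stays put while the force rises to 30 N. I'll relax, release, rise and travel to the wedge.

Call:
{"method": "move_arm", "body": {
  "moves": [0, -0.027, 0, 0, 0, 0, 0, 0]
}}

```text
t: 5.82
eef_pos: [603.8, 76.2, 56.6]
tcp_rot: [3.142, 0.001, -3.089]
ft_force: [0.3, 0.1, 5.7]
opening: 0.139
grip_force: 30.0
```

Call:
{"method": "move_arm", "body": {
  "moves": [0, 0, 0, 0, 0, 0, 0, 0, 0, 0, 0, 0, 0, 0, -0.2, 0, 0, 0, -0.3, 0, 0, 0, -0.3, 0, 0, 0, -0.2, 0],
  "claw": 55
}}

```text
t: 6.7
eef_pos: [603.6, 76.7, 208.4]
tcp_rot: [3.142, 0.002, -3.089]
ft_force: [-0.8, 0.1, -0.3]
opening: 0.58
grip_force: 0.0
```

Call:
{"method": "move_arm", "body": {
  "moves": [0.11, -0.315, 0, 0, 0.11, -0.315, 0, 0, 0.11, -0.315, 0, 0, 0.11, -0.315, 0, 0, 0.11, -0.315, 0, 0, 0.11, -0.315, 0, 0, 0.11, -0.315, 0, 0, 0.11, -0.315, 0, 0, 0, 0, 0, -0.055, 0, 0, 0, 0]
}}

```text
t: 7.95
eef_pos: [491.3, -308.1, 206.1]
tcp_rot: [3.141, -0.0, -3.004]
ft_force: [0.3, -0.6, -0.8]
opening: 0.578
grip_force: 0.0
```

Run:
```python
from h import *
st(); i,im=snap("wrist","w3"); print(proj(i,[[490,-309,38],[628.1,-289.5,0]]))
```

```text
t 7.95 pos [ 491.3 -308.1  206.1] fx [-153.  -296.3] yaw-fx -3.0558581783371137 rp [ 3.141 -0.   ] F [ 0.3 -0.6 -0.8] open 54.9 grip 0.0
[[320.76907879 217.86019151]
 [321.22582407 338.97489531]]
```

View pics/w3.png

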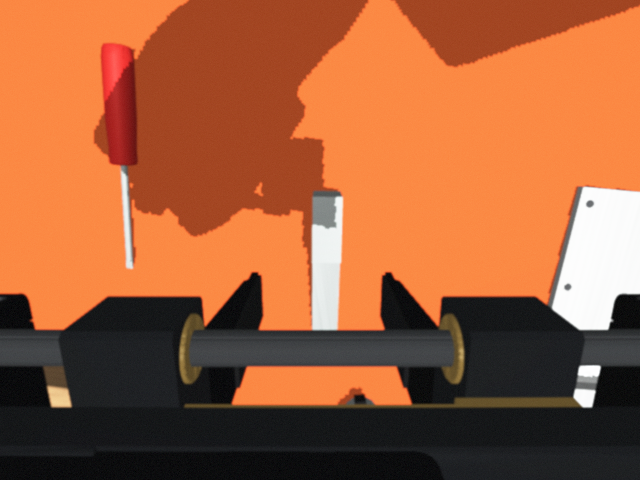

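The wedge tail spans rows 195–262 around column 327, slightly right of the predicted column 321. It sits between the open fingers.

Run:
```python
from h import *
i=viewer.camera_info("wrist");im=cv2.imread("pics/w3.png");hsv=cv2.cvtColor(im,cv2.COLOR_BGR2HSV)
m=(hsv[:,:,1]<80)
for r in (190,192,194,196,200,215,235,250,258,262,266,275,300,325):
    x=np.flatnonzero(m[r,300:360]); print(r,(300+x[0],300+x[-1]) if len(x) else None, im[r,327].tolist())
P=onz(i,[[327.5,195],[327.5,262],[327.3,220],[327,250]],38);print(P.round(1)); q=onz(i,[[325.3,325]],8);print(q, 'yaw',np.arctan2(*(q[0]-P[2])[[1,0]]))
```

```text
190 None [52, 75, 146]
192 (np.int64(314), np.int64(338)) [82, 86, 89]
194 (np.int64(314), np.int64(339)) [87, 89, 83]
196 (np.int64(313), np.int64(341)) [103, 104, 101]
200 (np.int64(313), np.int64(342)) [136, 138, 132]
215 (np.int64(313), np.int64(341)) [137, 138, 131]
235 (np.int64(312), np.int64(341)) [242, 243, 239]
250 (np.int64(312), np.int64(340)) [243, 243, 240]
258 (np.int64(312), np.int64(340)) [242, 243, 239]
262 (np.int64(312), np.int64(340)) [239, 240, 236]
266 (np.int64(312), np.int64(339)) [234, 236, 231]
275 (np.int64(312), np.int64(339)) [232, 233, 228]
300 (np.int64(312), np.int64(338)) [231, 233, 228]
325 (np.int64(312), np.int64(337)) [234, 235, 230]
[[ 469.4 -305.5   38. ]
 [ 529.9 -297.    38. ]
 [ 491.4 -302.6   38. ]
 [ 518.7 -299.    38. ]]
[[ 607.5604813  -287.75212306    8.        ]] yaw 0.12710970520678894
```

Call:
{"method": "move_arm", "body": {
  "moves": [0.009, 0.037, 0, 0, 0, 0, 0.3, 0, 0, 0, 0.3, 0, 0, 0, 0.3, 0, 0, 0, 0.25, 0, 0, 0, 0.1, 0, 0, 0, 0.06, 0, 0, 0, 0, 0]
}}

```text
t: 9.0
eef_pos: [489.8, -302.5, 10.4]
tcp_rot: [-3.141, 0.001, -3.002]
ft_force: [0.1, 0.3, 0.0]
opening: 0.578
grip_force: 0.0
```

Run:
```python
from h import *
st()
```

```text
t 9.0 pos [ 489.8 -302.5   10.4] fx [-154.1 -290.8] yaw-fx -3.0544498056843126 rp [-3.141e+00  1.000e-03] F [0.1 0.3 0. ] open 54.9 grip 0.0
```

Call:
{"method": "move_arm", "body": {
  "moves": [0, 0, 0.03, 0, 0, 0, 0, 0]
}}

```text
t: 9.25
eef_pos: [489.6, -302.6, 5.8]
tcp_rot: [-3.141, 0.001, -3.002]
ft_force: [-0.2, -0.3, 0.4]
opening: 0.579
grip_force: 0.0
```

Call:
{"method": "move_arm", "body": {
  "moves": [0, 0, 0, 0, 0, 0, 0, 0, 0, 0, 0, 0, 0, 0, 0, 0, 0, 0, 0, 0],
  "claw": 0
}}

```text
t: 9.88
eef_pos: [489.5, -302.6, 5.4]
tcp_rot: [-3.141, 0.0, -3.002]
ft_force: [-1.0, -0.9, 1.4]
opening: 0.272
grip_force: 29.9
```

Run:
```python
from h import *
st()
```

```text
t 9.875 pos [ 489.5 -302.6    5.4] fx [-154.4 -290.8] yaw-fx -3.0544286114837167 rp [-3.141  0.   ] F [-1.  -0.9  1.4] open 25.8 grip 29.871368408203125
```

Call:
{"method": "move_arm", "body": {
  "moves": [0, 0, -0.08, 0, 0, 0, -0.16, 0, 0, 0, -0.16, 0, 0, 0, 0, 0.028, 0, 0, 0, 0.028, 0, 0, 0, 0]
}}

```text
t: 10.62
eef_pos: [489.4, -302.4, 65.9]
tcp_rot: [-3.142, 0.0, -3.09]
ft_force: [0.2, 0.3, -3.9]
opening: 0.271
grip_force: 29.9
```

Call:
{"method": "move_arm", "body": {
  "moves": [0.01, 0.1, 0, 0, 0.025, 0.24, 0, 0, 0.025, 0.25, 0, 0, 0.025, 0.25, 0, 0, 0.025, 0.25, 0, 0, 0.025, 0.25, 0, 0, 0.025, 0.25, 0, 0, 0.025, 0.2, 0, 0, 0.02, 0.15, 0, 0, 0, 0, 0, 0]
}}

```text
t: 11.88
eef_pos: [443.0, -11.9, 65.5]
tcp_rot: [3.141, -0.001, -3.087]
ft_force: [-0.1, -0.6, -3.6]
opening: 0.272
grip_force: 29.9
```

Run:
```python
from h import *
st(); i,im=snap("wrist","w4"); cv2.imwrite("pics/w4c.png",im[100:420,150:560,::-1])
```

```text
t 11.875 pos [443.  -11.9  65.5] fx [-185.7    1.9] yaw-fx -3.139450118449736 rp [ 3.141e+00 -1.000e-03] F [-0.1 -0.6 -3.6] open 25.9 grip 29.936694502830505
```

View pics/w4.png

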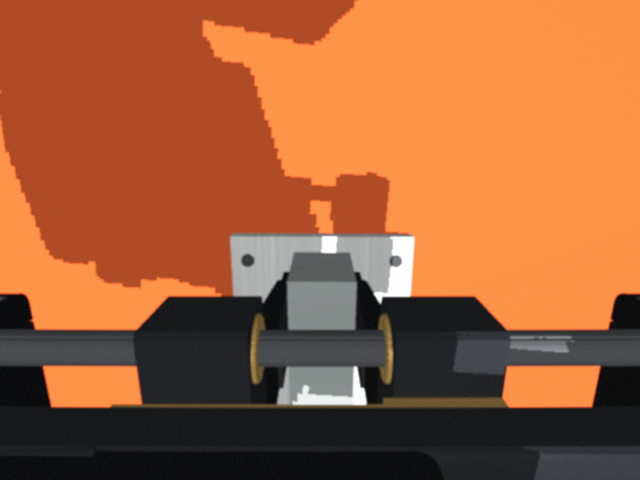

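The wedge is straight and centred over the apron: both are centred at about column 322. I'll lower it onto the plate.

Call:
{"method": "move_arm", "body": {
  "moves": [0, 0, 0.15, 0, 0, 0, 0.12, 0, 0, 0, 0.05, 0, 0, 0, 0.01, 0, 0, 0, 0, 0]
}}

```text
t: 12.55
eef_pos: [444.1, -13.7, 16.2]
tcp_rot: [-3.142, 0.001, -3.091]
ft_force: [-0.5, -0.4, -3.0]
opening: 0.272
grip_force: 29.9
```

Call:
{"method": "move_arm", "body": {
  "moves": [0, 0, 0.01, 0, 0, 0, 0, 0]
}}

```text
t: 12.8
eef_pos: [444.0, -13.5, 14.6]
tcp_rot: [-3.142, 0.0, -3.09]
ft_force: [0.4, -0.2, -2.4]
opening: 0.271
grip_force: 29.9
```

Call:
{"method": "move_arm", "body": {
  "moves": [0, 0, 0.01, 0, 0, 0, 0, 0]
}}

```text
t: 13.05
eef_pos: [444.0, -13.5, 13.3]
tcp_rot: [-3.141, 0.001, -3.09]
ft_force: [-1.3, -0.0, 6.9]
opening: 0.271
grip_force: 30.0
```

Run:
```python
from h import *
st(); 
for n in("scene","top"): snap(n,n+"5")
s=cv2.imread("pics/scene5.png");t=cv2.imread("pics/top5.png")
c=lambda im,x,y,w,h,W,H:cv2.resize(im[y:y+h,x:x+w],(W,H),interpolation=cv2.INTER_CUBIC)
cv2.imwrite("pics/z5.png",np.hstack([c(s,290,210,130,160,400,500),c(t,220,140,100,130,385,500)]))
```

```text
t 13.05 pos [444.  -13.5  13.3] fx [-184.8    0.3] yaw-fx 3.140747263557077 rp [-3.141e+00  1.000e-03] F [-1.3 -0.   6.9] open 25.8 grip 29.974104166030884
```

View pics/z5.png

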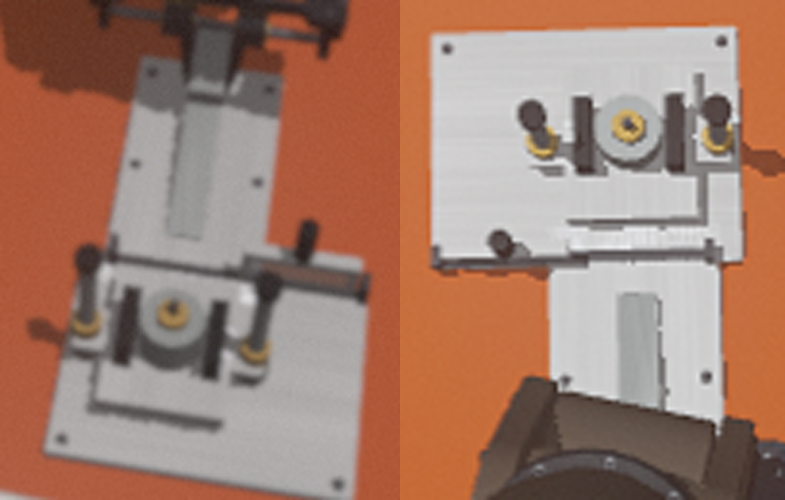

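The guard is fully open and the wedge lies flat on the apron with a clear path. Its thin edge is at about (638,293) in the right-hand crop and (187,237) in the left-hand one. I'll measure the edge.

Run:
```python
from h import *
t=cv2.cvtColor(cv2.imread("pics/top5.png"),cv2.COLOR_BGR2GRAY);s=cv2.cvtColor(cv2.imread("pics/scene5.png"),cv2.COLOR_BGR2GRAY)
print(t[212:222,278:287:2]); print(s[280:292,346:356:2]); print(t[192:208,285:300:4])
A=viewer.camera_info("top");B=viewer.camera_info("scene")
print("top",fx(onz(A,[[281.8,216]],11)),"scene",fx(onz(B,[[350.8,286]],11)))
# fixture frame in scene: apron front corners & rear corners predicted
def w(x,y): return [p[0]+_c*x-_s*y,p[1]+_s*x+_c*y,8]
print(proj(B,[w(-200,55),w(-200,-55),w(130,-70),w(130,130),w(0,130),w(0,-70)]).round(1).tolist())
print(proj(A,[w(-200,55),w(-200,-55),w(130,-70),w(130,130)]).round(1).tolist())
```

```text
[[207 207 205 203 204]
 [207 207 207 202 204]
 [207 208 206 203 204]
 [205 207 204 202 204]
 [160 157 170 172 182]
 [162 167 162 163 154]
 [163 167 162 165 161]
 [162 168 162 165 184]
 [164 166 161 166 184]
 [164 166 161 166 183]]
[[151 151 153 153 153]
 [152 152 153 152 152]
 [152 151 152 154 154]
 [152 152 154 153 153]
 [150 143 146 155 152]
 [146 137 142 146 149]
 [158 156 153 147 142]
 [165 169 169 161 157]
 [166 169 174 171 169]
 [167 171 172 170 171]
 [170 172 171 171 171]
 [170 171 174 172 170]]
[[204 204 204 140]
 [203 204 204 144]
 [205 204 206 167]
 [204 206 204 166]
 [180 179 150 150]
 [ 97 107 110 115]
 [147 142 146 145]
 [226 203 221 223]
 [219 210 223 216]
 [223 211 214 214]
 [222 211 215 213]
 [219 212 211 211]
 [187 182 158 168]
 [ 96  97  99  99]
 [ 99 104 107 105]
 [126 142 154 144]]
top [[-45.93454295  -3.30373105]] scene [[-42.41763202   3.81875292]]Traceback (most recent call last):
  File "<stdin>", line 8, in <module>
  File "<stdin>", line 7, in w
NameError: name '_c' is not defined
```

Call:
{"method": "move_arm", "body": {
  "moves": [-0.06, 0, 0, 0, -0.09, 0, 0, 0, -0.09, 0, 0, 0, -0.09, 0, 0, 0, -0.07, 0, 0, 0, -0.04, 0, 0, 0, 0, 0, 0, 0, 0, 0, 0, 0]
}}

```text
t: 14.15
eef_pos: [509.6, -10.0, 13.3]
tcp_rot: [3.141, 0.0, -3.09]
ft_force: [-2.3, 1.1, 6.6]
opening: 0.271
grip_force: 30.0
```

```bash
sed -i 's/_c/C_/g;s/_s\b/S_/g' h.py
python3 - <<'E'
from h import *
st()
E
```

```text
t 14.15 pos [509.6 -10.   13.3] fx [-119.1    0.4] yaw-fx 3.140858721759397 rp [3.141 0.   ] F [-2.3  1.1  6.6] open 25.8 grip 29.99987930059433
```

Call:
{"method": "move_arm", "body": {
  "moves": [-0.03, 0, 0, 0, -0.03, 0, 0, 0, 0, 0, 0, 0]
}}

```text
t: 14.52
eef_pos: [518.4, -9.5, 13.3]
tcp_rot: [3.141, -0.001, -3.09]
ft_force: [-3.7, 0.5, 7.7]
opening: 0.271
grip_force: 30.0
```

Call:
{"method": "move_arm", "body": {
  "moves": [-0.015, 0, 0, 0, 0, 0, 0, 0]
}}

```text
t: 14.78
eef_pos: [520.2, -9.4, 13.3]
tcp_rot: [3.141, -0.001, -3.09]
ft_force: [-5.1, -1.1, 8.6]
opening: 0.271
grip_force: 30.0
```

Call:
{"method": "move_arm", "body": {
  "moves": [-0.015, 0, 0, 0, 0, 0, 0, 0]
}}

```text
t: 15.02
eef_pos: [522.5, -9.3, 13.3]
tcp_rot: [3.141, -0.001, -3.09]
ft_force: [-5.4, -0.6, 8.2]
opening: 0.271
grip_force: 30.0
```

Call:
{"method": "move_arm", "body": {
  "moves": [-0.015, 0, 0, 0, 0, 0, 0, 0]
}}

```text
t: 15.28
eef_pos: [524.5, -9.2, 13.3]
tcp_rot: [3.141, -0.002, -3.09]
ft_force: [-6.2, 0.1, 9.6]
opening: 0.266
grip_force: 30.0
```

Call:
{"method": "move_arm", "body": {
  "moves": [-0.015, 0, 0, 0, 0, 0, 0, 0]
}}

```text
t: 15.52
eef_pos: [525.3, -9.0, 13.3]
tcp_rot: [3.141, -0.005, -3.09]
ft_force: [-12.9, -2.1, 14.7]
opening: 0.275
grip_force: 30.0
```

Contact shows at world x≈525; 524 was expected. I'll push about 15 mm further.

Call:
{"method": "move_arm", "body": {
  "moves": [-0.02, 0, 0, 0, -0.02, 0, 0, 0, 0, 0, 0, 0]
}}

```text
t: 15.9
eef_pos: [530.3, -8.5, 13.1]
tcp_rot: [3.14, -0.007, -3.09]
ft_force: [-17.9, -1.1, 15.3]
opening: 0.27
grip_force: 30.0
```

Call:
{"method": "move_arm", "body": {
  "moves": [-0.02, 0, 0, 0, 0, 0, 0, 0]
}}

```text
t: 16.15
eef_pos: [533.3, -8.3, 13.1]
tcp_rot: [3.14, -0.007, -3.09]
ft_force: [-16.3, -0.2, 16.7]
opening: 0.272
grip_force: 30.0
```

Run:
```python
from h import *
st()
for n in("scene","top"): snap(n,n+"6")
```

```text
t 16.15 pos [533.3  -8.3  13.1] fx [-95.4   0.8] yaw-fx 3.1411423245591408 rp [ 3.14  -0.007] F [-16.3  -0.2  16.7] open 25.9 grip 30.002930760383606Traceback (most recent call last):
  File "<stdin>", line 3, in <module>
  File "h.py", line 15, in snap
    i=viewer.camera_info(name); im=viewer.readC_amera(name); cv2.imwrite(f"pics/{f}.png",im[:,:,::-1]); return i,im
                                   ^^^^^^^^^^^^^^^^^^
AttributeError: 'Viewer' object has no attribute 'readC_amera'. Did you mean: 'read_camera'?
```

Call:
{"method": "move_arm", "body": {
  "moves": [-0.025, 0, -0.003, 0, -0.02, 0, 0, 0, 0, 0, 0, 0, 0, 0, 0, 0]
}}

```text
t: 16.65
eef_pos: [540.7, -8.0, 13.1]
tcp_rot: [3.141, -0.006, -3.09]
ft_force: [-10.8, -0.1, 7.0]
opening: 0.276
grip_force: 30.0
```

```bash
sed -i 's/readC_amera/read_camera/;s/cameraC_alib/camera_calib/' h.py; grep -n "C_" h.py | head
python3 - <<'E'
from h import *
st()
for n in("scene","top"): snap(n,n+"7")
# carriage motion: subpixel shift of the sensor patch vs earlier image
for n,(x,y,w,h),ref in(("scene",(334,302,26,28),"5"),("top",(262,160,34,26),"5")):
    a=cv2.imread(f"pics/{n}{ref}.png",0);b=cv2.imread(f"pics/{n}7.png",0)
    f=lambda im:np.float32(cv2.resize(im,None,fx=8,fy=8,interpolation=cv2.INTER_CUBIC))
    T=f(a[y:y+h,x:x+w]);r=cv2.matchTemplate(f(b[y-6:y+h+6,x-6:x+w+6]),T,cv2.TM_CCOEFF_NORMED)
    _,v,_,l=cv2.minMaxLoc(r);print(n,"shift px",(np.array(l)-48)/8,v)
    i=viewer.camera_info(n);W=[p[0]+C_*50-S_*0,p[1]+S_*50,70.] if 'C_' in globals() else [678,-1,70.]
    q=proj(i,[W,[W[0],W[1],W[2]+3]]);print(" 3mm lift would be",q[1]-q[0],"at",q[0])
s=cv2.imread("pics/scene7.png");t=cv2.imread("pics/scene5.png")
c=lambda im,x,y,w,h,W,H:cv2.resize(im[y:y+h,x:x+w],(W,H),interpolation=cv2.INTER_CUBIC)
cv2.imwrite("pics/z7.png",np.hstack([c(t,290,250,130,120,390,360),c(s,290,250,130,120,390,360)]))
E
```

```text
4:    K=np.array(info["K"],float);d=np.array(info["distC_oeffs"],float);T=np.array(info["camera_from_world"],float)
13:    return cv2.projectPoints(np.array(P,float).reshape(-1,1,3),r,T[:3,3],np.array(info["K"],float),np.array(info["distC_oeffs"],float))[0].reshape(-1,2)
16:p=np.load("fx.npy");C_,S_=np.cos(p[2]),np.sin(p[2])
17:def fx(X): q=np.asarray(X)[...,:2]-p[:2]; return np.stack([C_*q[...,0]+S_*q[...,1],-S_*q[...,0]+C_*q[...,1]],-1)
t 16.65 pos [540.7  -8.   13.1] fx [-87.9   0.7] yaw-fx 3.141085113890558 rp [ 3.141 -0.006] F [-10.8  -0.1   7. ] open 26.2 grip 30.000203847885132
scene shift px [ 0.125 -0.75 ] 0.9958821535110474Traceback (most recent call last):
  File "<stdin>", line 11, in <module>
  File "h.py", line 13, in proj
    return cv2.projectPoints(np.array(P,float).reshape(-1,1,3),r,T[:3,3],np.array(info["K"],float),np.array(info["distC_oeffs"],float))[0].reshape(-1,2)
                                                                                                            ~~~~^^^^^^^^^^^^^^^
KeyError: 'distC_oeffs'
```

```bash
sed -i 's/distC_oeffs/dist_coeffs/g' h.py
python3 - <<'E'
from h import *
f=lambda im:np.float32(cv2.resize(im,None,fx=10,fy=10,interpolation=cv2.INTER_CUBIC))
for n,P in(("scene",{"sensor":(334,302,26,20),"post":(374,296,16,34),"plate":(305,345,100,20)}),("top",{"sensor":(268,162,24,24)})):
    a=cv2.imread(f"pics/{n}5.png",0);b=cv2.imread(f"pics/{n}7.png",0)
    for k,(x,y,w,h) in P.items():
        r=cv2.matchTemplate(f(b[y-5:y+h+5,x-5:x+w+5]),f(a[y:y+h,x:x+w]),cv2.TM_CCOEFF_NORMED);_,v,_,l=cv2.minMaxLoc(r);print(n,k,(np.array(l)-50)/10,round(v,4))
    W=[p[0]+C_*50,p[1]+S_*50,76.];q=proj(viewer.camera_info(n),[W,W[:2]+[79.]]);print(" 3mm lift =",(q[1]-q[0]).round(2),"at",q[0].round(0))
A=viewer.camera_info("top");B=viewer.camera_info("scene")
s=cv2.imread("pics/scene7.png");t=cv2.imread("pics/top7.png")
c=lambda im,x,y,w,h,W,H:cv2.resize(im[y:y+h,x:x+w],(W,H),interpolation=cv2.INTER_CUBIC)
cv2.imwrite("pics/z7.png",np.hstack([c(s,300,210,120,160,390,520),c(t,220,140,100,130,400,520)]))
st()
E
```

```text
scene sensor [ 0.1 -0.8] 0.9945
scene post [ 0.1 -0.1] 0.9972
scene plate [-0.1 -0.1] 0.9957
 3mm lift = [ 0.09 -0.76] at [345. 307.]
top sensor [-0.1 -0.3] 0.9735
 3mm lift = [-0.05 -0.26] at [279. 173.]
t 16.75 pos [540.7  -8.   13.2] fx [-87.9   0.7] yaw-fx 3.1410833776458222 rp [ 3.141 -0.006] F [-11.4  -0.9   5.2] open 26.0 grip 30.000100135803223
```

View pics/z7.png

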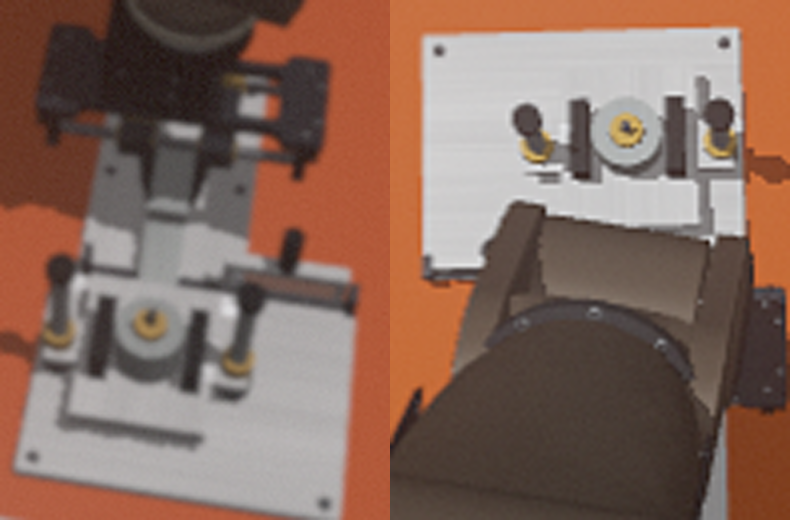

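The wedge is under the carriage. The sensor has shifted -0.7 to -0.8 px against -0.76 px expected for 3 mm, the guard is still open and forces are steady. I'll hand it in.

```bash
python3 -c "
from h import *
print(order.job_done())"
```

```text
the job is handed in; nothing more can be done
None
```

The job is handed in, but no verdict came back. The guard is fully open against its stop, the wedge is still gripped under the carriage, and the carriage is lifted about 3 mm by camera and contact-point estimates.

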